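# Wind the sample under the probe

## Task

Take the loose crank from its grey tray, fit it fully down over the square shaft end of the positioning slide, and wind it clockwise through as many turns as it takes to bring the copper sample disc on the carriage centred under the probe tip. Then take the crank off again, lower it (do not drop it) flat into its tray with its handle up, and let go. Move the carriage only by the crank, do not bump the probe, and leave the other things on the bench where they are.

Things in the scene. Friction and masses are not known exactly. Their poses are not given: they have to be found in the camera images.
- slide: Positioning slide, bolted down: an aluminium base 100 x 440 mm. Origin: on the bench under the vertical shaft axis, which stands at one end on a grey gearbox 80 x 80 mm and 58 mm high. The rail runs from there along its own +y (about the robot's left); x across, z up.
- shaft_seat (a point): Point on the shaft axis on top of the round collar, 62 mm above the bench, where the crank hub's underside comes to rest. The bare square shaft end (14 mm square, straight for 26 mm, then a 7 mm taper to 8 mm square, top 33 mm above this point) stands up from here. x and y axes are square to the shaft's flats and turn with it; z up.
- shaft (a joint): Turn of the shaft, rad, growing clockwise seen from above. One clockwise turn (2 pi) moves the carriage 25 mm along slide +y, away from the shaft. It takes about 0.15 N m (2 N at the crank handle) and stays where it is left.
- carriage (a joint): Travel of the carriage along slide +y, m; its centre is 150 mm + this from the shaft axis. Range -4 to 85 mm. Driven by the shaft.
- sample (a point): Centre of the top face of the copper sample disc (22 mm across) in the middle of the carriage (dark steel, 100 mm across and 80 mm along the rail, with a white pad), 53 mm above the bench; moves with it.
- probe: Fixed probe on its stand. Origin: on the bench straight below the probe tip; axes parallel to the slide's (y along the rail). Foot 50 x 60 mm and post at x = +105 mm, 130 mm high, an arm over the rail at 112 mm, and the white vertical probe at x = 0.
- probe_tip (a point): Tip of the probe's steel point, 66 mm above the bench, 13 mm above the disc. The disc is right when it is straight below, measured along the rail.
- tray: Grey tool tray, fixed on the bench, 240 (x) x 160 (y) x 25 mm, walls and floor 5 mm. Origin: under its centre. The crank lies in it at the start and has to go back into it.
- crank: Loose steel crank, about 250 g. Origin: centre of the hub's underside, on which it lies; z up. Hub: block 34 x 34 x 34 mm, sides along its x and y, with a 16.5 mm square hole through it: it fits the shaft in four ways, with 1.2 mm play each side and 11 degrees of turning play. An arm 20 wide, 10 thick, flush with the underside, runs along +x, its round end 88 mm from the hub axis.
- crank_handle (a point): Middle of the crank's upright handle, 36 mm above the crank's underside, 75 mm from the hub axis: a black sleeve 18 mm across that spans from 12 to 60 mm above the underside and spins freely on its pin.
- boss: Bystander: brass cylinder 18 mm across, 22 mm high, standing in the tray's corner. Origin under its centre.
- jar: Bystander: clear jar with red cap, 44 mm across, 55 mm high.
- weight: Bystander: steel cylinder 32 mm across, 30 mm high.
- beaker: Bystander: glass beaker 90 mm across, 110 mm high.
- reagent: Bystander: amber bottle 60 mm across, 140 mm high.

How it is judged:
On the way, in this order (a step that is already met when the one before it is completed fails the run):
1. the crank is fitted fully down on the square shaft end (horizontal distance between crank and shaft_seat below 0.006 m and z of crank in the frame of shaft_seat between -0.005 and 0.007 m and angle between the z axis of crank and the z axis of shaft_seat, either way round below 0.15 rad), for 0.2 s.
2. with the crank still fitted, the sample disc has been wound under the probe tip (within 3 mm along the rail) (all of step 1 and y of sample in the frame of probe between -0.003 and 0.003 m), for 0.2 s.
At the end, for the whole second after the job is handed in: The disc's centre is within 3 mm of the probe tip, measured along the rail; the crank lies flat (within 7 degrees, handle up) on the floor of the tray, hub and handle both inside the walls, released and at rest (y of sample in the frame of probe between -0.003 and 0.003 m and x of crank in the frame of tray between -0.115 and 0.115 m and y of crank in the frame of tray between -0.075 and 0.075 m and x of crank_handle in the frame of tray between -0.115 and 0.115 m and y of crank_handle in the frame of tray between -0.075 and 0.075 m and z of crank in the frame of tray below 0.012 m and angle between crank's own z axis and vertical below 0.12 rad and linear speed of crank below 0.03 m/s); the robot touches nothing.
It fails at once if a bystander was moved more than 30 mm (distance of any of boss, jar, weight, beaker, reagent from where it was at the start of the episode above 0.03 m).
It fails at once if the carriage was pushed by the robot (contact force between any of the arm, the fingers and carriage above 5 N).
It fails at once if the probe was bumped (contact force between any of the arm, the fingers, crank and probe above 5 N).
It fails at once if the crank was dropped (fell free more than about 25 mm) (contact force between each of the arm, the fingers and crank below 0.05 N and linear speed of crank above 0.7 m/s).
It also fails if it takes over 72 s, if anything falls off the work surface, if the arm or the gripper's body presses on something with over 40 N, if the wrist force passes 120 N, or if a joint passes its speed limit or range.

## Robot

A 6-joint arm with a two-finger parallel gripper is mounted at the origin on the work surface. World frame = base frame: x ahead of the robot, y to its left, z up, the work surface at z = 0. Lengths are in m, angles in rad, forces in N, time in s.
With the tool pointing down it reaches from about 0.25 to 0.725 m from the base axis. Payload 4 kg.
Tool frame: the origin (TCP) lies midway between the tips of the shut fingers; the grasp point (between the pads) lies bot.pinch_z behind it (bot.pinch_z is the distance from the TCP to the grasp point, in m); z points along the fingers, y is the line along which they close (so a half turn about z gives the same grasp; the last joint's range is limited). The gripper opens to 85 mm and grips with 20 to 120 N. Pads are 22 mm wide; open, the fingers measure 114 mm over their backs; the gripper's body (76 mm by 85 mm) begins 54 mm behind the grasp point. The pads swing forward as they close: fully open they stand 13 mm farther back than shut.
Start: joints at [1.199, 0.241, 0.005, 1.335, 0, 1.571], TCP at [0.182, 0.466, 0.231] pointing down, gripper open.
Joint ranges: [-2.72, 2.72], [-1.05, 1.87], [-1.09, 1.28], [-1.99, 2.15], [-1.42, 1.44], [-3.14, 3.14]. Speed limits (rad/s): [2.79, 2.79, 3.14, 3.14, 3.14, 3.14].

## Interface

Orientations are given as a unit quaternion [x, y, z, w].
In Python, from workcell import bot gives the robot as it stands.
- The arm moves only by the tool jog_arm, called after ">>>" as name(argument=value, ...) on one line, values as JSON. Schema: {"type":"object","properties":{"increments":{"type":"array","items":{"type":"object","properties":{"rot":{"type":"array","items":{"type":"number"},"minItems":3,"maxItems":3},"pos":{"type":"array","items":{"type":"number"},"minItems":3,"maxItems":3},"finger_gap":{"type":"number"}},"additionalProperties":false,"required":["finger_gap"]},"minItems":1,"maxItems":10},"only":{"type":"string"},"quiet":{"type":"boolean"},"lines":{"type":"string"}},"required":["increments"],"additionalProperties":false}. increments is a list of rows, 1 to 10 of them, each an object with the fields rot (a list: a rotation vector rx, ry, rz in units of 0.1 rad), pos (a list: dx, dy, dz in units of 100 mm), finger_gap (the finger opening in m); a field left out counts as zero (the opening has to be given); each row is the pose to reach, as a shift and turn from the pose commanded when the call began, along the tool's axes at that moment; what a row does not reach only later rows make up. A row lasts 1/8 s, in which the tool goes at most 0.0625 m and 0.188 rad, less where a joint would pass 70% of its speed; a pose out of reach is approached as far as the arm can. The fingers move at their own pace and stop on an object; the grip force is fixed at half the most. Time passes only in rows, so rows that do not move let the fingers close. The tool returns the time, the measured TCP pose, the force, the opening and the grip force at its end. only (a regular expression) keeps the lines of the reply that match it, lines (a string "A,B") keeps lines A to B, and quiet returns only ok. Input that does not fit is refused with a message, and nothing moves.
- bot.get_obs(): the state, without advancing time (a new reading comes with each control period).
- bot.camera(name): name is "scene" or "top"; returns the picture (420x560x3 uint8, red, green, blue); there is no depth.
- bot.calibration(name): a dict with "mtx" (3x3 intrinsics, pixels), "k1" (the pictures are not rectified: a ray, as slopes to the right and down, at radius r is drawn at 1 + k1 r^2 times it, then the intrinsics apply), "R" (3x3) and "t" (3): a world point X has camera coordinates R X + t. Camera axes: x right, y down, z forward; pixel columns grow to the right and rows downward; lengths in m; the calibration is good to about 2 mm. A picture is of the moment at which its call begins. calibration takes no time and is no camera call.
- bot.job_done(): hands the job in; it is judged then, once.
The state is a dict: "clock": time; "joint_pos": joint angles; "joint_vel": joint speeds; "tau": joint torques, N m; "eef_pos": TCP position; "tool_rot": TCP orientation; "ft_force": force on the tool from outside, world axes, zero at the start; "ft_torque": the same for the moment, N m; "grip_width": finger opening in m; "grasp_force": force on a finger pad.
Only numpy, scipy, OpenCV 4.12 (cv2) and the standard library are available. Lean on these libraries where they do the work, as an engineer would, in place of code of your own. Each camera call takes 0.05 s, during which the arm holds its last target. There are 200 camera calls.

## Working session

There is one attempt and no reset: what is moved stays moved. The work goes in short steps, Python scripts to look and compute and a tool call to move; the robot and the scene stay as the last step left them, time stands still between calls to the robot, and variables do not carry over. Pictures are saved under pics/ and viewed, at most 10 in all, crops included, and the job is handed in when it is done.

```bash
ls; mkdir -p pics; python3 - <<'E'
from workcell import bot
import cv2
for n in("scene","top"):
    im=bot.camera(n); cv2.imwrite(f"pics/{n}0.png",im[:,:,::-1])
    c=bot.calibration(n); print(n,c)
print(bot.pinch_z,bot.get_obs())
a=cv2.imread("pics/scene0.png");b=cv2.imread("pics/top0.png")
E
```

```text
pics
workcell.py
scene {'mtx': array([[419.39033683,   0.        , 279.71096192],
       [  0.        , 419.39033683, 206.15122558],
       [  0.        ,   0.        ,   1.        ]]), 'k1': -0.06812656495470795, 'R': array([[ 0.81776071,  0.57547029, -0.01006786],
       [ 0.45059768, -0.65100011, -0.61086871],
       [-0.35809097,  0.49500788, -0.79166789]]), 't': array([-0.47182776, -0.23919076,  1.11266437])}
top {'mtx': array([[484.84155135,   0.        , 285.59319154],
       [  0.        , 484.84155135, 197.6367396 ],
       [  0.        ,   0.        ,   1.        ]]), 'k1': -0.1481562870256655, 'R': array([[-0.00711215, -0.99991802, -0.01064772],
       [-0.9826293 ,  0.00896303, -0.18536269],
       [ 0.18544293,  0.00914443, -0.98261249]]), 't': array([-0.01025984,  0.58609467,  1.22753016])}
0.0187 {'clock': 0.1, 'joint_pos': array([1.19901508e+00, 2.41351639e-01, 3.88697601e-03, 1.33516890e+00,
       1.09873136e-05, 1.57079973e+00]), 'joint_vel': array([ 1.02786980e-05, -5.78538151e-04,  1.89637396e-03, -9.52127686e-04,
       -2.30753734e-04,  1.55140476e-03]), 'tau': array([-4.47545799e-04, -3.73137188e+01,  2.53010166e+01,  1.08658042e-02,
       -6.73928795e-06, -5.69734169e-06]), 'eef_pos': array([0.18143866, 0.46533937, 0.23050566]), 'tool_rot': array([ 1.84823489e-01,  9.82771303e-01, -9.01777130e-04, -1.75178205e-04]), 'ft_force': array([-0.01316647,  0.83803005,  0.49574518]), 'ft_torque': array([-0.00955252,  0.00417723, -0.02042641]), 'grasp_force': 0.0, 'grip_width': 0.08528528405713515}
```

View pics/scene0.png

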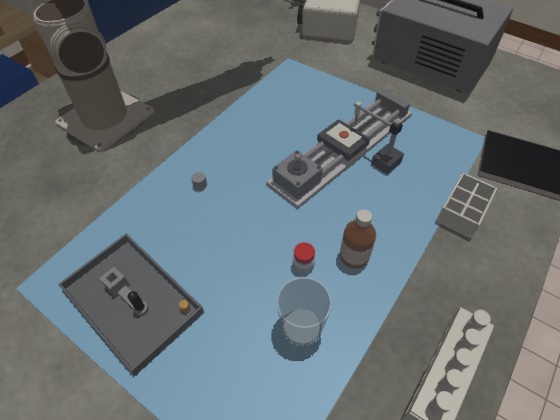

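View pics/top0.png

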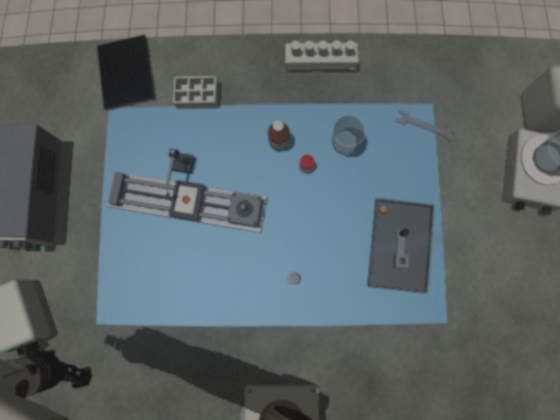

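The scene view shows the tray with crank at (130,300), the slide with its shaft at (297,158), the disc at (344,135) and the probe stand at (390,140). In the top view the crank hub is at (403,260), the handle at (404,233), the shaft at (245,208) and the disc at (186,200). I'll enlarge these areas.

```bash
python3 - <<'E'
import cv2,numpy as np
s=cv2.imread("pics/scene0.png");t=cv2.imread("pics/top0.png")
def c(im,x,y,w,h,f): return cv2.resize(im[y:y+h,x:x+w],None,fx=f,fy=f,interpolation=cv2.INTER_CUBIC)
# A: tray
A=np.hstack([c(s,55,230,150,140,4)[:560,:400*1+200],]);
cv2.imwrite("pics/c1.png",np.hstack([c(s,90,255,100,75,4),c(t,365,195,75,100,4)[:300,:300]])) 
cv2.imwrite("pics/c1.png",np.vstack([np.hstack([c(s,90,255,80,60,5),c(t,365,220,80,60,5)]),np.hstack([c(s,265,130,80,60,5),c(t,210,180,80,60,5)])]))
cv2.imwrite("pics/c2.png",np.vstack([np.hstack([c(s,320,85,80,60,5),c(t,145,140,80,60,5)]),np.hstack([c(s,320,105,80,60,5),c(t,145,170,80,60,5)])]))
E
```

```text
(no output)
```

View pics/c1.png

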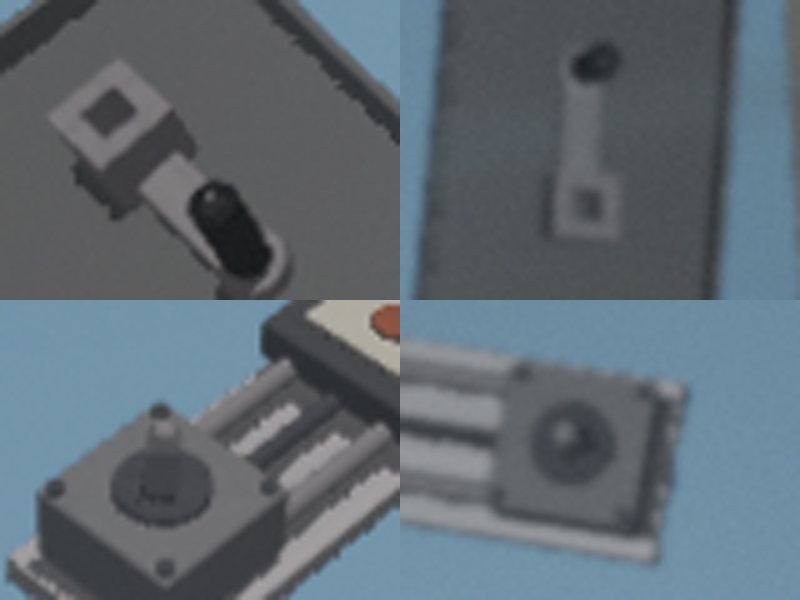

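View pics/c2.png

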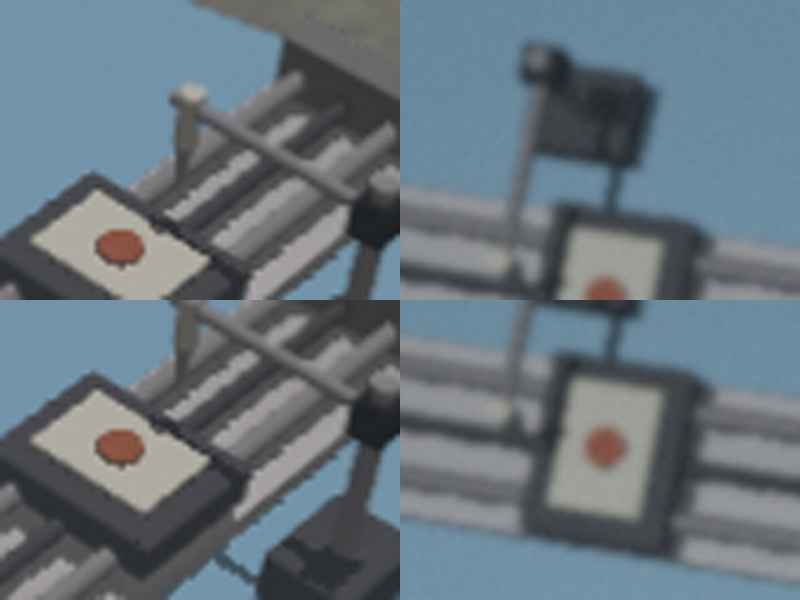

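The crops show, in scene pixels, hub hole centre (111.4,277), handle top (132.2,293.6), shaft tip (296.6,151.6), collar centre (296.6,167.6), disc (343.6,133.8) and probe tip (355.8,122). In top pixels they are hub (402.2,260.6), handle (401.6,233), collar (244,208.2), disc (185.6,199) and probe tip (168,195). The jar and the other bystanders are clear of the path.

```bash
cat > h.py <<'E'
import numpy as np,cv2
from workcell import bot
from scipy.optimize import least_squares
from scipy.spatial.transform import Rotation as Ro
CAL={n:bot.calibration(n) for n in("scene","top")}
def proj(n,X):
    c=CAL[n];p=np.atleast_2d(X)@c["R"].T+c["t"];s=p[:,:2]/p[:,2:]
    s=s*(1+c["k1"]*(s**2).sum(1,keepdims=True));return s*c["mtx"][0,0]+c["mtx"][:2,2]
def tri(a,b):
    f=lambda X:np.r_[proj("scene",X)[0]-a,proj("top",X)[0]-b]
    r=least_squares(f,[.4,0,.05]);return r.x,np.abs(r.fun).max()
def onz(n,p,z):
    return np.r_[least_squares(lambda X:proj(n,[*X,z])[0]-p,[.4,0]).x,z]
E
python3 - <<'E'
from h import *
np.set_printoptions(precision=4,suppress=True)
P=dict(hub=((111.4,277),(402.2,260.6)),htop=((132.2,293.6),(405.6,230.6)),collar=((296.6,167.6),(244,208.2)),stip=((296.6,151.6),(243.3,206.3)),disc=((343.6,133.8),(185.6,199)),ptip=((355.8,122),(168,195)))
Z=dict(hub=.039,htop=.065,collar=.062,stip=.095,disc=.053,ptip=.066)
for k,(a,b) in P.items(): print(k,*tri(a,b),onz("scene",a,Z[k]),onz("top",b,Z[k]))
# hub corners in both
for n,pts in(("scene",[(113.6,266.6),(124,277),(110.2,288.2),(99.6,277.6)]),("top",[(396,254.4),(408.6,254.6),(408.6,267.4),(395.2,267)])):
    for p in pts: print(n,onz(n,p,.039))
# slide edges lines in top: base outline; gearbox top corners z=.058
for p in [(231.6+2,192+2)]:pass
o=bot.get_obs();print(Ro.from_quat(o["tool_rot"]).as_matrix())
E
```

```text
hub [ 0.4176 -0.3198  0.0405] 0.3449922171460571 [ 0.4169 -0.3192  0.039 ] [ 0.4173 -0.3211  0.039 ]
htop [ 0.4935 -0.3254  0.0707] 0.3180233777433159 [ 0.4903 -0.3241  0.065 ] [ 0.4937 -0.3276  0.065 ]
collar [0.5574 0.094  0.0574] 0.3144651502019542 [0.5593 0.0898 0.062 ] [0.5574 0.0943 0.062 ]
stip [0.5556 0.0925 0.1061] 0.2932337230877238 [0.55   0.1024 0.095 ] [0.5568 0.0929 0.095 ]
disc [0.5851 0.2522 0.0513] 0.11346353655198982 [0.5857 0.2502 0.053 ] [0.5851 0.252  0.053 ]
ptip [0.5934 0.2972 0.0601] 0.6435444704072211 [0.595  0.2894 0.066 ] [0.5938 0.297  0.066 ]
scene [ 0.4032 -0.3016  0.039 ]
scene [ 0.4365 -0.3052  0.039 ]
scene [ 0.4328 -0.3362  0.039 ]
scene [ 0.3993 -0.3332  0.039 ]
top [ 0.4339 -0.3052  0.039 ]
top [ 0.4328 -0.3389  0.039 ]
top [ 0.3991 -0.3374  0.039 ]
top [ 0.4008 -0.3017  0.039 ]
[[-0.9317  0.3633 -0.0007]
 [ 0.3633  0.9317 -0.0017]
 [ 0.     -0.0018 -1.    ]]
```

```bash
cat >> h.py <<'E'
def rel(pos,yaw=None):
    "rows to pos with tool down, tool-y at world yaw (None keep)"
    o=bot.get_obs();R0=Ro.from_quat(o["tool_rot"]).as_matrix()
    if yaw is None: yaw=np.arctan2(R0[1,1],R0[0,1])
    y=np.array([np.cos(yaw),np.sin(yaw),0]);z=np.array([0,0,-1.]);R1=np.c_[np.cross(y,z),y,z]
    rv=Ro.from_matrix(R0.T@R1).as_rotvec();d=R0.T@(np.array(pos)-o["eef_pos"])
    print("rel",np.round(rv,4),np.round(d,4),"yaw",round(float(np.arctan2(R0[1,1],R0[0,1])),4),"q6",round(o["joint_pos"][5],3),"t",o["clock"])
E
python3 -c "
from h import *
rel([.4175,-.320,.11],1.50)"
```

```text
rel [-1.80e-03 -3.00e-04 -3.01e-01] [-0.5052 -0.6457  0.1217] yaw 1.199 q6 1.571 t 0.1
```
Distance ~0.83m: 14 rows at .0625. Joint speeds cap maybe more. Go 10 rows with same target, then... second call relative to commanded pose. Compute after. To keep height first: descent along straight line is fine: passes over weight (30mm)/ jar 55? line along z .23→.11 at end only. Tray wall 25. Fine. Beaker 110 at px(348,135): x~.66. fine.

Units first: shifts go in units of 100 mm and turns go in units of 0.1 rad. So -0.646 m is -6.46, -0.505 m is -5.05, -0.3 rad is -3.

>>> jog_arm(increments=[{"rot": [0,0,-3],"pos": [-5.05,-6.46,1],"finger_gap": 0.085},{"rot": [0,0,-3],"pos": [-5.05,-6.46,1],"finger_gap": 0.085},{"rot": [0,0,-3],"pos": [-5.05,-6.46,1],"finger_gap": 0.085},{"rot": [0,0,-3],"pos": [-5.05,-6.46,1],"finger_gap": 0.085},{"rot": [0,0,-3],"pos": [-5.05,-6.46,1],"finger_gap": 0.085},{"rot": [0,0,-3],"pos": [-5.05,-6.46,1],"finger_gap": 0.085},{"rot": [0,0,-3],"pos": [-5.05,-6.46,1],"finger_gap": 0.085},{"rot": [0,0,-3],"pos": [-5.05,-6.46,1],"finger_gap": 0.085},{"rot": [0,0,-3],"pos": [-5.05,-6.46,1],"finger_gap": 0.085},{"rot": [0,0,-3],"pos": [-5.05,-6.46,1],"finger_gap": 0.085}])

```text
clock: 1.35
eef_pos: [0.3601, -0.1305, 0.1554]
tool_rot: [0.036, 0.999, 0.0, 0.0]
ft_force: [0.8, 0.1, 1.1]
grip_width: 0.085
grasp_force: 0.0
```

```bash
python3 -c "
from h import *
rel([.4175,-.320,.11],1.50)"
```

```text
rel [ 0.0003  0.0006 -0.0018] [-0.071  -0.1848  0.0454] yaw 1.4982 q6 -0.276 t 1.35
```

>>> jog_arm(increments=[{"finger_gap": 0.085},{"finger_gap": 0.085}])

```text
clock: 1.6
eef_pos: [0.3592, -0.1282, 0.1551]
tool_rot: [0.037, 0.999, 0.0, -0.001]
ft_force: [-0.9, -0.2, -0.9]
grip_width: 0.0853
grasp_force: 0.0
```

```bash
python3 -c "
from h import *
rel([.4175,-.320,.09],1.50)"
```

```text
rel [ 0.0009 -0.002  -0.0023] [-0.0723 -0.1871  0.0648] yaw 1.4977 q6 -0.27 t 1.6
```

>>> jog_arm(increments=[{"pos": [-0.72,-1.87,0.65],"finger_gap": 0.085},{"pos": [-0.72,-1.87,0.65],"finger_gap": 0.085},{"pos": [-0.72,-1.87,0.65],"finger_gap": 0.085},{"pos": [-0.72,-1.87,0.65],"finger_gap": 0.085},{"pos": [-0.72,-1.87,0.65],"finger_gap": 0.085},{"pos": [-0.72,-1.87,0.65],"finger_gap": 0.085}])

```text
clock: 2.35
eef_pos: [0.4185, -0.3179, 0.0909]
tool_rot: [0.035, 0.999, 0.0, -0.0]
ft_force: [0.0, -0.3, 1.0]
grip_width: 0.0848
grasp_force: 0.0
```

```bash
python3 - <<'E'
from h import *
rel([.4175,-.320,.007],1.50)
s=bot.camera("scene");t=bot.camera("top")
c=lambda im,x,y:cv2.resize(im[y:y+60,x:x+60],None,fx=6.5,fy=6.5,interpolation=cv2.INTER_CUBIC)
# tray view + enlarged shaft from the scene (no arm in front)
cv2.imwrite("pics/d1.png",np.hstack([cv2.resize(s[230:330,70:170],(390,390),interpolation=cv2.INTER_CUBIC),cv2.resize(s[140:180,277:317],(390,390),interpolation=cv2.INTER_CUBIC)])[:,:,::-1])
E
```

```text
rel [ 0.0009 -0.0007  0.0016] [ 0.0008 -0.0022  0.0839] yaw 1.5016 q6 -0.581 t 2.35
```

View pics/d1.png

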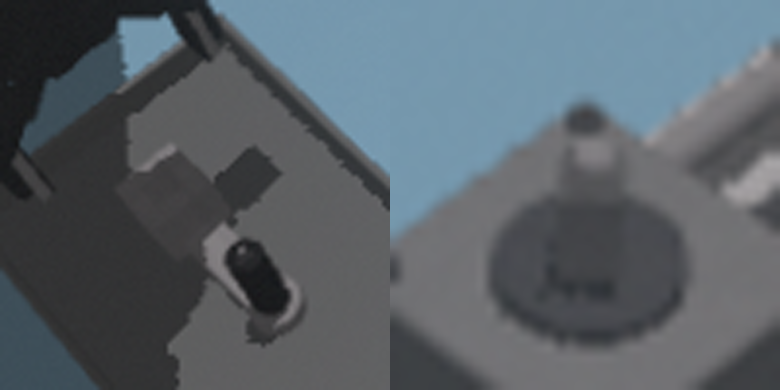

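The left crop shows the open fingers straddling the hub. In the right crop the shaft's silhouette is about 6.6 px wide (columns 560–625 enlarged), so one flat faces the scene camera and the flats' yaw is about 0.55 rad. I descend and grip.

To row units: 0.084 m is 0.84, 0.05 m is 0.5.

>>> jog_arm(increments=[{"pos": [0.01,-0.02,0.5],"finger_gap": 0.085},{"pos": [0.01,-0.02,0.84],"finger_gap": 0.085},{"pos": [0.01,-0.02,0.84],"finger_gap": 0.02},{"pos": [0.01,-0.02,0.84],"finger_gap": 0.02},{"pos": [0.01,-0.02,0.84],"finger_gap": 0.02},{"pos": [0.01,-0.02,0.84],"finger_gap": 0.02},{"pos": [0.01,-0.02,0.84],"finger_gap": 0.02}])

```text
clock: 3.32
eef_pos: [0.4189, -0.3228, 0.0089]
tool_rot: [0.036, 0.999, -0.001, 0.002]
ft_force: [-0.1, 1.1, 7.0]
grip_width: 0.0333
grasp_force: 61.1
```

```bash
python3 - <<'E'
from h import *
rel([.4175,-.320,.17],None)
E
```

```text
rel [-0.0017  0.0039  0.    ] [ 0.001   0.0024 -0.1611] yaw 1.4993 q6 -0.585 t 3.325
```

To row units: -0.14 m is -1.4, -0.09 m is -0.9.

>>> jog_arm(increments=[{"pos": [0,0,-0.4],"finger_gap": 0.02},{"pos": [0,0,-0.9],"finger_gap": 0.02},{"pos": [0,0,-1.4],"finger_gap": 0.02},{"pos": [0,0,-1.4],"finger_gap": 0.02}])

```text
clock: 3.82
eef_pos: [0.42, -0.3242, 0.1518]
tool_rot: [0.036, 0.999, -0.003, 0.004]
ft_force: [0.9, -0.1, -2.8]
grip_width: 0.0332
grasp_force: 60.8
```

```bash
python3 - <<'E'
from h import *
rel([.557,.094,.15],3.69)
s=bot.camera("scene");cv2.imwrite("pics/e1.png",cv2.resize(s[150:330,40:240],None,fx=3,fy=3)[:,:,::-1])
E
```

```text
rel [-1.3100e-02 -1.6000e-03 -2.1911e+00] [-1.066e-01  4.269e-01  2.000e-04] yaw 1.4989 q6 -0.585 t 3.825
```

View pics/e1.png

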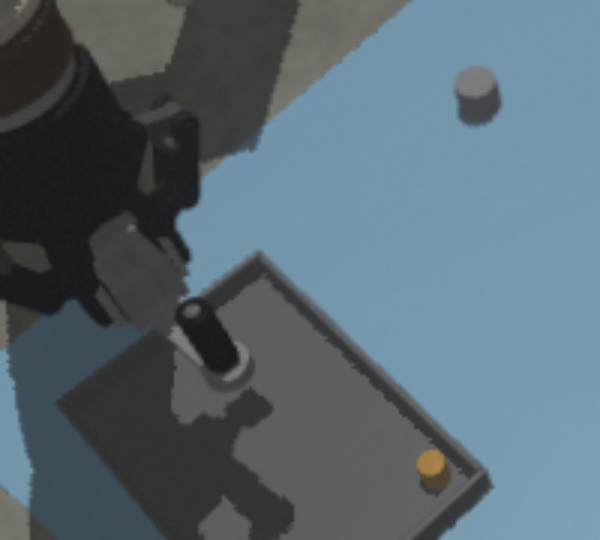

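```bash
python3 - <<'E'
from h import *
for z in(.203,.208):print(onz("scene",(40+195/3-.4,150+308/3-.4),z))
E
```

```text
[ 0.48926499 -0.32468251  0.203     ]
[ 0.49308657 -0.32572887  0.208     ]
```

>>> jog_arm(increments=[{"rot": [0,0,-21.9],"pos": [-1.07,4.27,0],"finger_gap": 0.02},{"rot": [0,0,-21.9],"pos": [-1.07,4.27,0],"finger_gap": 0.02},{"rot": [0,0,-21.9],"pos": [-1.07,4.27,0],"finger_gap": 0.02},{"rot": [0,0,-21.9],"pos": [-1.07,4.27,0],"finger_gap": 0.02},{"rot": [0,0,-21.9],"pos": [-1.07,4.27,0],"finger_gap": 0.02},{"rot": [0,0,-21.9],"pos": [-1.07,4.27,0],"finger_gap": 0.02},{"rot": [0,0,-21.9],"pos": [-1.07,4.27,0],"finger_gap": 0.02},{"rot": [0,0,-21.9],"pos": [-1.07,4.27,0],"finger_gap": 0.02},{"rot": [0,0,-21.9],"pos": [-1.07,4.27,0],"finger_gap": 0.02},{"rot": [0,0,-21.9],"pos": [-1.07,4.27,0],"finger_gap": 0.02}])

```text
clock: 5.12
eef_pos: [0.5529, 0.0964, 0.1439]
tool_rot: [0.787, -0.618, -0.002, 0.002]
ft_force: [0.2, 0.3, -2.9]
grip_width: 0.0334
grasp_force: 60.9
```

>>> jog_arm(increments=[{"rot": [0,0,-1.88],"finger_gap": 0.02},{"rot": [0,0,-3.1],"finger_gap": 0.02},{"rot": [0,0,-3.1],"finger_gap": 0.02}])

```text
clock: 5.5
eef_pos: [0.5532, 0.0959, 0.1444]
tool_rot: [0.87, -0.493, -0.002, 0.001]
ft_force: [-0.0, -0.5, -2.3]
grip_width: 0.0334
grasp_force: 60.9
```

```bash
python3 - <<'E'
from h import *
rel([.557,.094,.15],3.69)
E
```

```text
rel [ 0.004   0.0014 -0.0076] [ 0.0036 -0.0022 -0.0056] yaw -2.6008 q6 -1.94 t 5.5
```

```bash
python3 - <<'E'
from h import *
s=bot.camera("scene");t=bot.camera("top")
c=lambda im,x,y,w,h:cv2.resize(im[y:y+h,x:x+w],(400,600),interpolation=cv2.INTER_CUBIC)
cv2.imwrite("pics/f1.png",np.hstack([c(s,262,92,60,90),c(t,210,165,60,90)])[:,:,::-1])
E
```

```text
(no output)
```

View pics/f1.png

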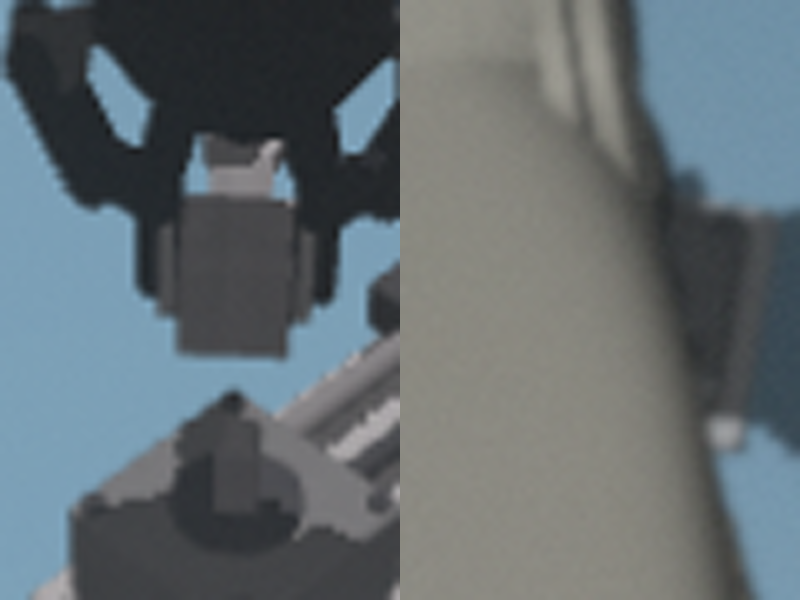

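The scene crop shows the hub face frontal, with bottom corners (178,352) and (287,358) and top corners (180,197) and (295,203), straight above the shaft. The shaft spans columns 215–258 with its tip at (232,398), so its yaw matches.

```bash
python3 - <<'E'
from h import *
np.set_printoptions(precision=4,suppress=True)
px=lambda u,v:np.array([u/6.667+262-.4,v/6.667+92-.4])
o=bot.get_obs();print(o["eef_pos"])
yaw=3.682
ay=np.array([np.cos(yaw),np.sin(yaw)]);ax=np.array([ay[1],-ay[0]])*-1 # tool x = y cross z(-)
ax=np.cross([*ay,0],[0,0,-1])[:2];print("toolx",ax,"tooly",ay)
C=-CAL["scene"]["R"].T@CAL["scene"]["t"];f=ax if ax@(C[:2]-o["eef_pos"][:2])>0 else -ax
obs=np.array([px(178,352),px(287,358),px(180,197),px(295,203)])
def model(p):
    c=np.array(p[:2]);y=p[3];f=np.array([np.cos(y),np.sin(y)]);l=np.array([-f[1],f[0]])
    P=[[*(c+.017*f+s*.017*l),p[2]+h] for h in(0,.034) for s in(-1,1)]
    return proj("scene",P)
yf=np.arctan2(f[1],f[0])
r=least_squares(lambda p:(model(p)-obs).ravel(),[*o["eef_pos"][:2],.14,yf]);print("hub fit",r.x,yf,np.abs(r.fun).max())
r=least_squares(lambda p:(model([p[0],p[1],o["eef_pos"][2]-.0039,yf])-obs).ravel(),o["eef_pos"][:2]);print("hub fit z fixed",r.x,np.abs(r.fun).max())
for q in([.557,.094],[.5593,.0898]):print("shaft",q,proj("scene",[[*q,.062],[*q,.095]]),proj("top",[[*q,.062],[*q,.095]]))
print("obs tip",px(232,398),"base",px(236,490))
E
```

```text
[0.5537 0.0961 0.1452]
toolx [ 0.5145 -0.8575] tooly [-0.8575 -0.5145]
hub fit [ 0.6228 -0.0107  0.2688 -1.0716] -1.03038898038469 3.8349093799371587
hub fit z fixed [0.5473 0.1064] 5.352354988668736
shaft [0.557, 0.094] [[296.8003 165.9872]
 [297.141  155.2696]] [[244.102  208.3532]
 [242.8798 206.2413]]
shaft [0.5593, 0.0898] [[296.6084 167.5976]
 [296.9447 156.8905]] [[245.7047 207.4755]
 [244.5247 205.3411]]
obs tip [296.3983 151.297 ] base [296.9982 165.0963]
```

```bash
python3 - <<'E'
from h import *
np.set_printoptions(precision=4,suppress=True)
px=lambda u,v:np.array([u/6.667+262-.4,v/6.667+92-.4])
o=bot.get_obs();T=o["eef_pos"]
obs=np.array([px(178,352),px(287,358),px(180,197),px(295,203)])
def model(p):
    c=np.array(p[:2]);y=p[3];f=np.array([np.cos(y),np.sin(y)]);l=np.array([-f[1],f[0]])
    return proj("scene",[[*(c+d*f+s*.017*l),p[2]+h] for h,d in((0,.017),(.034,-.017)) for s in(-1,1)])
r=least_squares(lambda p:(model([p[0],p[1],T[2]-.0039,p[2]])-obs).ravel(),[*T[:2],-1.03]);print("hub fit",r.x,"tcp",T,r.fun)
# shaft fit from scene: square prism points: tip-back edge mid row150.4, cap front 153.4, taper bottom front 157, base front 168.8; col 297
d1=lambda u,v:np.array([277+(u-390)/9.75-.4,140+v/9.75-.4])
yf=-1.03;f=np.array([np.cos(yf),np.sin(yf)])
for c in([.557,.094],[.5545,.098]):
    c=np.array(c)
    print(c,proj("scene",[[*(c-.004*f),.095],[*(c+.004*f),.095],[*(c+.007*f),.088],[*(c+.007*f),.062],[*(c+.0215*f),.062],[*(c-.0215*f),.062]]))
print(d1(585,103),d1(585,135),d1(595,170),d1(595,290),d1(585,345),d1(585,192))
E
```

```text
hub fit [ 0.5559  0.092  -1.0199] tcp [0.5537 0.0961 0.1452] [-0.451   0.6696  0.2053  0.4023  0.1913 -0.4154  0.0522 -0.7197]
[0.557 0.094] [[297.2288 153.9195]
 [297.0526 156.6273]
 [296.9127 159.9726]
 [296.6478 168.3527]
 [296.3268 173.3258]
 [297.2596 158.8616]]
[0.5545 0.098 ] [[297.2923 152.3357]
 [297.117  155.0255]
 [296.9774 158.366 ]
 [296.7121 166.7547]
 [296.3929 171.6955]
 [297.3205 157.3244]]
[296.6    150.1641] [296.6    153.4462] [297.6256 157.0359] [297.6256 169.3436] [296.6    174.9846] [296.6    159.2923]
```

>>> jog_arm(increments=[{"pos": [0.01,-0.02,0],"finger_gap": 0.02},{"pos": [0.01,-0.02,0.25],"finger_gap": 0.02},{"pos": [0.01,-0.02,0.3],"finger_gap": 0.02},{"pos": [0.01,-0.02,0.36],"finger_gap": 0.02},{"pos": [0.01,-0.02,0.42],"finger_gap": 0.02}])

```text
clock: 6.22
eef_pos: [0.5574, 0.0965, 0.105]
tool_rot: [0.871, -0.492, 0.0, -0.0]
ft_force: [0.0, 0.1, -3.3]
grip_width: 0.0332
grasp_force: 60.9
```

>>> jog_arm(increments=[{"pos": [0,0,0.04],"finger_gap": 0.02},{"pos": [0,0,0.08],"finger_gap": 0.02}])

```text
clock: 6.48
eef_pos: [0.5571, 0.0965, 0.0967]
tool_rot: [0.871, -0.492, 0.0, -0.0]
ft_force: [0.3, 0.8, -2.3]
grip_width: 0.0333
grasp_force: 60.9
```

>>> jog_arm(increments=[{"pos": [0,0.01,0.03],"finger_gap": 0.02},{"pos": [0,0.01,0.06],"finger_gap": 0.02}])

```text
clock: 6.72
eef_pos: [0.556, 0.0959, 0.0905]
tool_rot: [0.871, -0.492, 0.0, -0.0]
ft_force: [-0.3, -0.2, -3.2]
grip_width: 0.0332
grasp_force: 60.9
```

>>> jog_arm(increments=[{"pos": [0,0,0.02],"finger_gap": 0.02},{"pos": [0,0,0.04],"finger_gap": 0.02}])

```text
clock: 6.98
eef_pos: [0.5561, 0.0959, 0.0866]
tool_rot: [0.871, -0.492, 0.0, -0.0]
ft_force: [0.5, 0.6, -3.7]
grip_width: 0.0328
grasp_force: 60.9
```

To row units: 0.012 m is 0.12, 0.008 m is 0.08.

>>> jog_arm(increments=[{"pos": [0,0,0.04],"finger_gap": 0.02},{"pos": [0,0,0.08],"finger_gap": 0.02},{"pos": [0,0,0.12],"finger_gap": 0.02}])

```text
clock: 7.35
eef_pos: [0.556, 0.0959, 0.0743]
tool_rot: [0.871, -0.492, -0.0, 0.0]
ft_force: [-0.2, -0.4, -2.5]
grip_width: 0.0337
grasp_force: 60.9
```

>>> jog_arm(increments=[{"pos": [0,0,0.04],"finger_gap": 0.02},{"pos": [0,0,0.07],"finger_gap": 0.02}])

```text
clock: 7.6
eef_pos: [0.556, 0.0959, 0.0673]
tool_rot: [0.871, -0.492, -0.0, 0.0]
ft_force: [0.1, 0.3, -3.2]
grip_width: 0.0331
grasp_force: 60.9
```

>>> jog_arm(increments=[{"pos": [0,0,0.015],"finger_gap": 0.02},{"pos": [0,0,0.025],"finger_gap": 0.02}])

```text
clock: 7.85
eef_pos: [0.5559, 0.0959, 0.0659]
tool_rot: [0.871, -0.492, 0.0, 0.0]
ft_force: [-3.6, -0.7, 7.5]
grip_width: 0.033
grasp_force: 62.2
```

```bash
python3 -c "
from h import *
rel([0.556,.0959,.066])
s=bot.camera('scene');cv2.imwrite('pics/g1.png',cv2.resize(s[90:210,240:400],(800,600),interpolation=cv2.INTER_CUBIC)[:,:,::-1])"
```

```text
rel [-0. -0. -0.] [-0.     -0.0001 -0.0001] yaw -2.5992 q6 -1.942 t 7.85
```

View pics/g1.png

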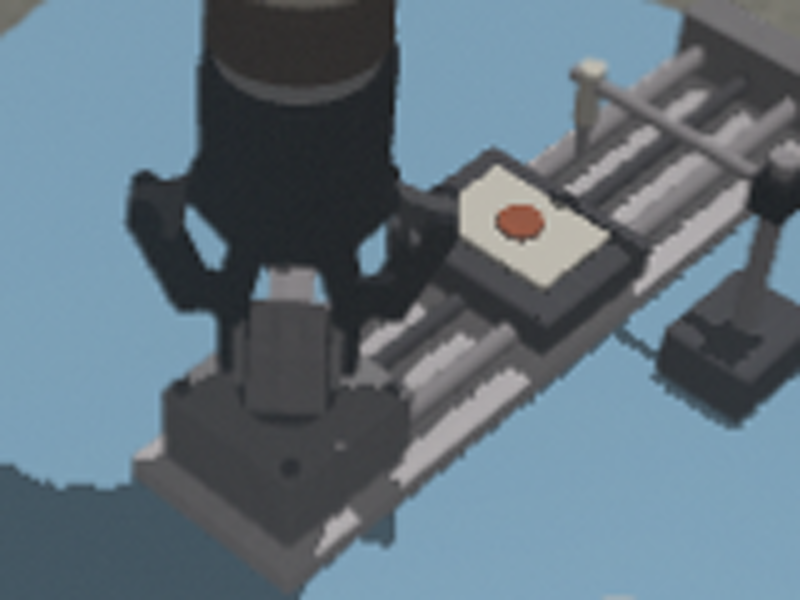

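Here the hub sits down on the collar at (285,405) with about 10 N of contact. The disc is at (520,221) and the probe tip at (583,157). Next I estimate the travel needed.

```bash
cat > trav.py <<'E'
from h import *
np.set_printoptions(precision=4,suppress=True)
S=np.array([.557,.0945]);D=np.array([.5853,.2518]);u=(D-S)/np.linalg.norm(D-S);print("u",u,np.arctan2(-u[0],u[1]),np.linalg.norm(D-S))
for n,disc,tip in(("scene",(343.6,133.8),(355.8,121.6)),("top",(185.6,199),(168,195))):
    d0=onz(n,disc,.053)[:2]
    for s in(.036,.040,.044): print(n,s,proj(n,[[*(d0+s*u),.066]]),tip)
    t=onz(n,tip,.066)[:2];print(n,"s",(t-d0)@u,"perp",(t-d0)@[u[1],-u[0]])
E
python3 trav.py; python3 - <<'E'
import cv2,numpy as np
t=cv2.imread("pics/top0.png");s=cv2.imread("pics/scene0.png")
c=lambda im,x,y,w,h:cv2.resize(im[y:y+h,x:x+w],(400,400),interpolation=cv2.INTER_CUBIC)
cv2.imwrite("pics/p.png",np.hstack([c(s,336,96,40,40),c(t,150,175,40,40)]))
E
```

```text
u [0.1771 0.9842] -0.1780067281497578 0.15982546730730995
scene 0.036 [[353.9389 122.3913]] (355.8, 121.6)
scene 0.04 [[355.0006 121.5999]] (355.8, 121.6)
scene 0.044 [[356.0584 120.8115]] (355.8, 121.6)
scene s 0.041348831993670995 perp 0.0013444407426837304
top 0.036 [[171.4863 195.8583]] (168, 195)
top 0.04 [[170.0405 195.6099]] (168, 195)
top 0.044 [[168.596  195.3617]] (168, 195)
top s 0.04580227921974385 perp 0.0006852377872757766
```

View pics/p.png

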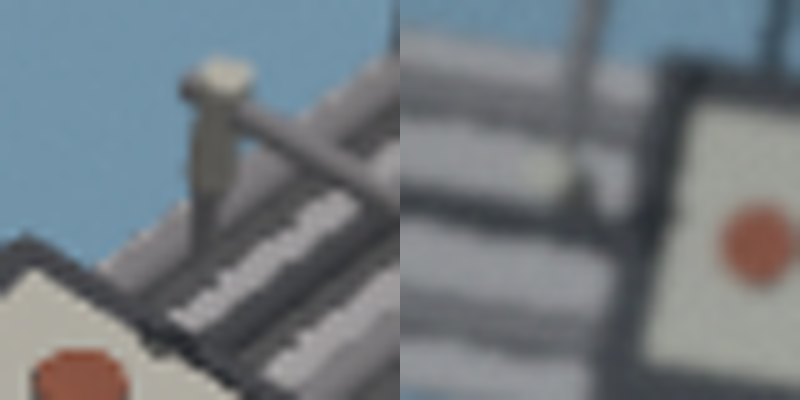

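```bash
python3 - <<'E'
from h import *
np.set_printoptions(precision=4,suppress=True)
u=np.array([.1771,.9842]);D=np.array([.5853,.2518])
h=tri((336+22.5-.45,96+7.5-.45),(150+15.5-.45,175+16.5-.45));print("head",h,(h[0][:2]-D)@u)
t=tri((355.5,121.3),(168.05,194.5));print("tip",t,(t[0][:2]-D)@u)
d=tri((343.6,133.8),(185.6,199));print("disc",d)
# joint fit: vertical probe at xy, tip z=.066, head z free
f=lambda p:np.r_[proj("scene",[[p[0],p[1],.066]])[0]-(355.5,121.3),proj("top",[[p[0],p[1],.066]])[0]-(168.05,194.5),proj("scene",[[p[0],p[1],p[2]]])[0]-(358.05,103.05),proj("top",[[p[0],p[1],p[2]]])[0]-(165.05,191.05)]
r=least_squares(f,[.59,.29,.12]);print(r.x,r.fun,(r.x[:2]-D)@u)
# disc centroid by colour
import cv2
for n in("scene","top"):
    im=cv2.imread(f"pics/{n}0.png")[:,:,::-1].astype(float)
    w=np.clip(im[:,:,0]-im[:,:,2]-25,0,60);x0,y0=(343,134) if n=="scene" else (186,199)
    m=np.zeros_like(w);m[y0-9:y0+10,x0-9:x0+10]=1;w*=m;yy,xx=np.mgrid[:420,:560];c=((w*xx).sum()/w.sum(),(w*yy).sum()/w.sum());print(n,c,onz(n,c,.053))
E
```

```text
head (array([0.5928, 0.2904, 0.1207]), np.float64(0.2265860218906255)) 0.03934377233473416
tip (array([0.5935, 0.2958, 0.0635]), np.float64(0.8774216714762701)) 0.04474362753639617
disc (array([0.5851, 0.2522, 0.0513]), np.float64(0.11346353655198982))
[0.5931 0.2931 0.1183] [ 0.3373 -0.4496  1.3868  0.7484  0.7499  0.2345 -0.6121  0.2957] 0.04198855271438818
scene (np.float64(343.69621513944224), np.float64(133.5886454183267)) [0.5855 0.2509 0.053 ]
top (np.float64(185.40784982935153), np.float64(199.0)) [0.5851 0.2525 0.053 ]
```

Units first: shifts go in units of 100 mm and turns go in units of 0.1 rad. So -0.0015 m is -0.015, 0.9 rad is 9.

>>> jog_arm(increments=[{"pos": [0,0,-0.015],"finger_gap": 0.02},{"rot": [0,0,1.88],"pos": [0,0,-0.015],"finger_gap": 0.02},{"rot": [0,0,3.76],"pos": [0,0,-0.015],"finger_gap": 0.02},{"rot": [0,0,5.64],"pos": [0,0,-0.015],"finger_gap": 0.02},{"rot": [0,0,7.52],"pos": [0,0,-0.015],"finger_gap": 0.02},{"rot": [0,0,9],"pos": [0,0,-0.015],"finger_gap": 0.02}])

```text
clock: 8.65
eef_pos: [0.5577, 0.0967, 0.0666]
tool_rot: [-0.568, 0.823, -0.0, 0.002]
ft_force: [4.2, 1.5, -4.6]
grip_width: 0.0331
grasp_force: 60.9
```

```bash
python3 -c "
from h import *
o=bot.get_obs();print(o['ft_force'],o['ft_torque'],o['joint_pos'][5])"
```

```text
[ 4.15739963  1.47983109 -4.56641442] [ 0.25390172 -0.67755032  0.16795727] -1.0376208437324472
```

To row units: 1.88 rad is 18.8.

>>> jog_arm(increments=[{"rot": [0,0,18.8],"finger_gap": 0.02},{"rot": [0,0,18.8],"finger_gap": 0.02},{"rot": [0,0,18.8],"finger_gap": 0.02},{"rot": [0,0,18.8],"finger_gap": 0.02},{"rot": [0,0,18.8],"finger_gap": 0.02},{"rot": [0,0,18.8],"finger_gap": 0.02},{"rot": [0,0,18.8],"finger_gap": 0.02},{"rot": [0,0,18.8],"finger_gap": 0.02},{"rot": [0,0,18.8],"finger_gap": 0.02},{"rot": [0,0,18.8],"finger_gap": 0.02}])

```text
clock: 9.9
eef_pos: [0.5587, 0.0935, 0.0666]
tool_rot: [0.329, 0.944, -0.002, 0.003]
ft_force: [6.0, -7.1, -4.6]
grip_width: 0.0328
grasp_force: 60.9
```

```bash
python3 -c "
from h import *
o=bot.get_obs();print(o['ft_force'],o['ft_torque'],o['joint_pos'][5])"
```

```text
[ 5.95033167 -7.06136476 -4.63261781] [-1.42788518 -0.99456473  0.13576879] 0.8384641393933189
```

To row units: 1.88 rad is 18.8.

>>> jog_arm(increments=[{"rot": [0,0,18.8],"finger_gap": 0.02},{"rot": [0,0,18.8],"finger_gap": 0.02},{"rot": [0,0,18.8],"finger_gap": 0.02},{"rot": [0,0,18.8],"finger_gap": 0.02},{"rot": [0,0,18.8],"finger_gap": 0.02},{"rot": [0,0,18.8],"finger_gap": 0.02},{"rot": [0,0,18.8],"finger_gap": 0.02},{"rot": [0,0,18.8],"finger_gap": 0.02},{"rot": [0,0,18.8],"finger_gap": 0.02},{"rot": [0,0,18.8],"finger_gap": 0.02}])

```text
clock: 11.15
eef_pos: [0.5552, 0.0936, 0.0665]
tool_rot: [0.956, 0.294, -0.001, 0.002]
ft_force: [-2.3, -6.9, 1.7]
grip_width: 0.0331
grasp_force: 61.7
```

```bash
python3 -c "
from h import *
o=bot.get_obs();print(o['ft_force'],o['ft_torque'],o['joint_pos'][5])"
```

```text
[-2.3262002  -6.88735753  1.74062103] [-1.14572581  0.58718576  0.1247918 ] 2.713451113048933
```

>>> jog_arm(increments=[{"finger_gap": 0.06},{"finger_gap": 0.06},{"finger_gap": 0.06}])

```text
clock: 11.52
eef_pos: [0.5566, 0.0963, 0.0669]
tool_rot: [0.954, 0.299, 0.001, -0.0]
ft_force: [0.1, -0.1, -0.1]
grip_width: 0.0599
grasp_force: 0.0
```

```bash
python3 -c "
from h import *
rel([.557,.0946,.0665])"
```

```text
rel [ 0.0002 -0.0012  0.    ] [-0.0006  0.0017  0.0004] yaw -0.9646 q6 2.707 t 11.525
```

To row units: 0.0017 m is 0.017, -0.0005 m is -0.005, -1.88 rad is -18.8.

>>> jog_arm(increments=[{"rot": [0,0,-18.8],"pos": [-0.005,0.017,0],"finger_gap": 0.06},{"rot": [0,0,-18.8],"pos": [-0.005,0.017,0],"finger_gap": 0.06},{"rot": [0,0,-18.8],"pos": [-0.005,0.017,0],"finger_gap": 0.06},{"rot": [0,0,-18.8],"pos": [-0.005,0.017,0],"finger_gap": 0.06},{"rot": [0,0,-18.8],"pos": [-0.005,0.017,0],"finger_gap": 0.06},{"rot": [0,0,-18.8],"pos": [-0.005,0.017,0],"finger_gap": 0.06},{"rot": [0,0,-18.8],"pos": [-0.005,0.017,0],"finger_gap": 0.06},{"rot": [0,0,-18.8],"pos": [-0.005,0.017,0],"finger_gap": 0.06},{"rot": [0,0,-18.8],"pos": [-0.005,0.017,0],"finger_gap": 0.06},{"rot": [0,0,-18.8],"pos": [-0.005,0.017,0],"finger_gap": 0.06}])

```text
clock: 12.78
eef_pos: [0.5569, 0.0946, 0.0668]
tool_rot: [0.321, 0.947, 0.0, 0.0]
ft_force: [-0.2, -0.4, 0.1]
grip_width: 0.0599
grasp_force: 0.0
```

>>> jog_arm(increments=[{"rot": [0,0,-12.6],"finger_gap": 0.06},{"rot": [0,0,-12.6],"finger_gap": 0.06},{"rot": [0,0,-12.6],"finger_gap": 0.06},{"rot": [0,0,-12.6],"finger_gap": 0.06},{"rot": [0,0,-12.6],"finger_gap": 0.06},{"rot": [0,0,-12.6],"finger_gap": 0.06},{"rot": [0,0,-12.6],"finger_gap": 0.06},{"rot": [0,0,-12.6],"finger_gap": 0.06},{"rot": [0,0,-12.6],"finger_gap": 0.06}])

```text
clock: 13.9
eef_pos: [0.5567, 0.0944, 0.0667]
tool_rot: [-0.294, 0.956, 0.0, 0.0]
ft_force: [0.3, -0.2, -0.2]
grip_width: 0.0599
grasp_force: 0.0
```

```bash
python3 -c "
from h import *
rel([.557,.0946,.0665])"
```

```text
rel [-0.0001  0.0002  0.    ] [-0.0004  0.      0.0002] yaw 2.1676 q6 -0.429 t 13.9
```

```bash
cat > disc.py <<'E'
from h import *
def cen(n,xy,r=11):
    im=bot.camera(n).astype(float);w=np.clip(im[:,:,0]-im[:,:,2]-25,0,60)
    m=np.zeros_like(w);x0,y0=map(int,xy);m[y0-r:y0+r+1,x0-r:x0+r+1]=1;w*=m
    yy,xx=np.mgrid[:420,:560];return ((w*xx).sum()/w.sum(),(w*yy).sum()/w.sum()),w.sum()
u=np.array([.1771,.9842])
def travel(g):
    for n,d0 in(("scene",[.5855,.2509]),("top",[.5851,.2525])):
        c,m=cen(n,proj(n,[*(np.array(d0)+g*u),.053])[0]);print(n,np.round(c,2),int(m),"travel",round(float((onz(n,c,.053)[:2]-d0)@u),4))
E
```

>>> jog_arm(increments=[{"finger_gap": 0.02},{"finger_gap": 0.02},{"finger_gap": 0.02}])

```text
clock: 14.28
eef_pos: [0.5567, 0.0943, 0.0669]
tool_rot: [-0.295, 0.956, 0.0, 0.0]
ft_force: [-0.5, 1.1, 2.2]
grip_width: 0.0335
grasp_force: 58.4
```

```bash
python3 -c "
from disc import *
travel(.018)"
```

```text
scene [347.93 130.21] 2022 travel 0.0162
top [179.28 198.06] 1186 travel 0.017
```

>>> jog_arm(increments=[{"rot": [0,0,18.8],"finger_gap": 0.02},{"rot": [0,0,18.8],"finger_gap": 0.02},{"rot": [0,0,18.8],"finger_gap": 0.02},{"rot": [0,0,18.8],"finger_gap": 0.02},{"rot": [0,0,18.8],"finger_gap": 0.02},{"rot": [0,0,18.8],"finger_gap": 0.02},{"rot": [0,0,18.8],"finger_gap": 0.02},{"rot": [0,0,18.8],"finger_gap": 0.02},{"rot": [0,0,18.8],"finger_gap": 0.02},{"rot": [0,0,18.8],"finger_gap": 0.02}])

```text
clock: 15.62
eef_pos: [0.5567, 0.0952, 0.0669]
tool_rot: [0.598, 0.801, 0.001, -0.0]
ft_force: [-0.5, 2.1, 1.6]
grip_width: 0.0335
grasp_force: 59.4
```

To row units: 1.26 rad is 12.6.

>>> jog_arm(increments=[{"rot": [0,0,12.6],"finger_gap": 0.02},{"rot": [0,0,12.6],"finger_gap": 0.02},{"rot": [0,0,12.6],"finger_gap": 0.02},{"rot": [0,0,12.6],"finger_gap": 0.02},{"rot": [0,0,12.6],"finger_gap": 0.02},{"rot": [0,0,12.6],"finger_gap": 0.02},{"rot": [0,0,12.6],"finger_gap": 0.02},{"rot": [0,0,12.6],"finger_gap": 0.02},{"rot": [0,0,12.6],"finger_gap": 0.06},{"rot": [0,0,12.6],"finger_gap": 0.06}])

```text
clock: 16.88
eef_pos: [0.5561, 0.0938, 0.0663]
tool_rot: [0.955, 0.298, -0.001, 0.0]
ft_force: [-0.2, -0.0, 0.8]
grip_width: 0.0601
grasp_force: 0.0
```

```bash
python3 -c "
from disc import *
travel(.03);rel([.557,.0946,.0665])"
```

```text
scene [350.9  127.39] 1088 travel 0.029
top [175.64 198.71] 270 travel 0.0264
rel [-0.      0.0009  0.    ] [ 0.001  -0.0002 -0.0001] yaw -0.9658 q6 2.704 t 16.975
```

>>> jog_arm(increments=[{"rot": [0,0,-18.8],"pos": [0.005,0,0],"finger_gap": 0.06},{"rot": [0,0,-18.8],"pos": [0.005,0,0],"finger_gap": 0.06},{"rot": [0,0,-18.8],"pos": [0.005,0,0],"finger_gap": 0.06},{"rot": [0,0,-18.8],"pos": [0.005,0,0],"finger_gap": 0.06},{"rot": [0,0,-18.8],"pos": [0.005,0,0],"finger_gap": 0.06},{"rot": [0,0,-18.8],"pos": [0.005,0,0],"finger_gap": 0.06},{"rot": [0,0,-18.8],"pos": [0.005,0,0],"finger_gap": 0.06},{"rot": [0,0,-18.8],"pos": [0.005,0,0],"finger_gap": 0.06},{"rot": [0,0,-18.8],"pos": [0.005,0,0],"finger_gap": 0.06},{"rot": [0,0,-18.8],"pos": [0.005,0,0],"finger_gap": 0.06}])

```text
clock: 18.23
eef_pos: [0.557, 0.0942, 0.0667]
tool_rot: [0.322, 0.947, -0.0, 0.0]
ft_force: [0.4, -0.4, -0.1]
grip_width: 0.0598
grasp_force: 0.1
```

>>> jog_arm(increments=[{"rot": [0,0,-12.6],"finger_gap": 0.06},{"rot": [0,0,-12.6],"finger_gap": 0.06},{"rot": [0,0,-12.6],"finger_gap": 0.06},{"rot": [0,0,-12.6],"finger_gap": 0.06},{"rot": [0,0,-12.6],"finger_gap": 0.06},{"rot": [0,0,-12.6],"finger_gap": 0.06},{"rot": [0,0,-12.6],"finger_gap": 0.06},{"rot": [0,0,-12.6],"finger_gap": 0.02},{"rot": [0,0,-12.6],"finger_gap": 0.02},{"rot": [0,0,-12.6],"finger_gap": 0.02}])

```text
clock: 19.48
eef_pos: [0.5568, 0.0945, 0.0668]
tool_rot: [-0.294, 0.956, 0.0, -0.0]
ft_force: [-1.2, -0.2, 2.1]
grip_width: 0.034
grasp_force: 57.9
```

>>> jog_arm(increments=[{"rot": [0,0,18.8],"finger_gap": 0.02},{"rot": [0,0,18.8],"finger_gap": 0.02},{"rot": [0,0,18.8],"finger_gap": 0.02},{"rot": [0,0,18.8],"finger_gap": 0.02},{"rot": [0,0,18.8],"finger_gap": 0.02},{"rot": [0,0,18.8],"finger_gap": 0.02},{"rot": [0,0,18.8],"finger_gap": 0.02},{"rot": [0,0,18.8],"finger_gap": 0.02},{"rot": [0,0,18.8],"finger_gap": 0.02},{"rot": [0,0,18.8],"finger_gap": 0.02}])

```text
clock: 20.72
eef_pos: [0.557, 0.095, 0.0668]
tool_rot: [0.598, 0.801, 0.0, -0.0]
ft_force: [-1.5, 1.3, 1.6]
grip_width: 0.0334
grasp_force: 59.4
```

```bash
python3 -c "
from disc import *
travel(.037);rel([.557,.0946,.0665])"
```

```text
scene [354.12 125.54] 1433 travel 0.0396
top [170.78 197.01] 597 travel 0.0404
rel [ 0.0002 -0.0006  0.    ] [-0.0003 -0.      0.0003] yaw 0.294 q6 1.445 t 20.825
```

```bash
python3 - <<'E'
from h import *
s=bot.camera("scene");t=bot.camera("top")
c=lambda im,x,y:cv2.resize(im[y:y+40,x:x+32],(400,500),interpolation=cv2.INTER_CUBIC)
cv2.imwrite("pics/q.png",np.hstack([c(s,338,98),c(t,154,178)])[:,:,::-1])
E
```

```text
(no output)
```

View pics/q.png

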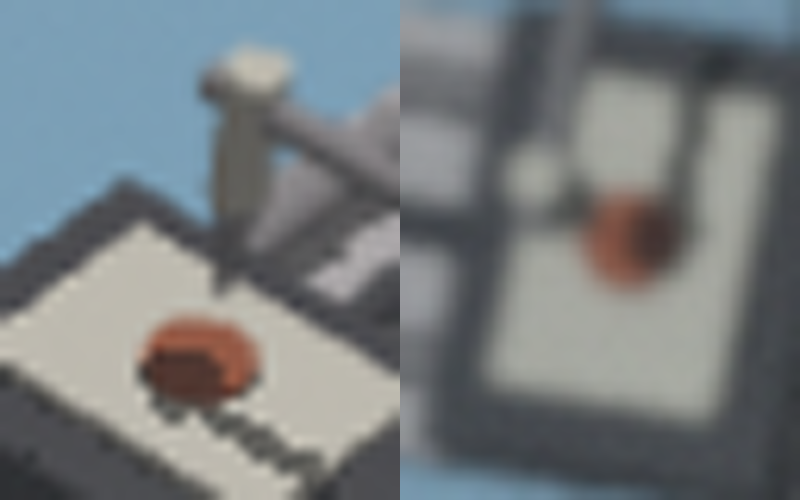

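The last look shows, on the scene side, the tip at (220,290) and the disc ellipse centred at (200,361), with the probe's shadow on it. On the top side the disc is at (631,241) and the dark probe end is at about (590,213).

```bash
python3 - <<'E'
from h import *
np.set_printoptions(precision=4,suppress=True)
u=np.array([.1771,.9842])
S=lambda x,y:(338+x/12.5-.46,98+y/12.5-.46);T=lambda x,y:(154+(x-400)/12.5-.46,178+y/12.5-.46)
for n,d,t in(("scene",S(200,361),S(220,290)),("top",T(631,241),T(590,213))):
    D=onz(n,d,.053)[:2];P=onz(n,t,.066)[:2];print(n,d,t,D,P,"left",(P-D)@u,"perp",(P-D)@[u[1],-u[0]])
    print("  tip should be above disc at", proj(n,[*D,.066]))
tt=tri(S(220,290),T(590,213));dd=tri(S(200,361),T(631,241));print(tt,dd,(tt[0]-dd[0])[:2]@u)
hh=tri(S(252,70),T(535,170));print(hh,(hh[0]-dd[0])[:2]@u)
# disc absolute from commanded travel
print(np.array([.5853,.2517])+.038*u)
# top axis of probe: projection of vertical line through candidate positions
for s in(.001,.003,.005):
    c=dd[0][:2]+s*u; print(s,proj("scene",[[*c,.066],[*c,.12]]),proj("top",[[*c,.066],[*c,.12]]))
E
```

```text
scene (353.54, 126.42) (355.14000000000004, 120.74000000000001) [0.5924 0.2864] [0.5916 0.2925] left 0.005817203988048936 perp -0.001920407416455739
  tip should be above disc at [[354.2292 122.2687]]
top (172.01999999999998, 196.82) (168.73999999999998, 194.57999999999998) [0.5913 0.2892] [0.595 0.295] left 0.006399809943450835 perp 0.002539155892317324
  tip should be above disc at [[170.8502 195.9033]]
(array([0.593 , 0.2934, 0.0666]), np.float64(0.7399070561224903)) (array([0.5915, 0.2895, 0.0503]), np.float64(0.14345091710310953)) 0.004052838513945216
(array([0.5921, 0.292 , 0.1193]), np.float64(0.5499535431243885)) 0.0025504321687890965
[0.592  0.2891]
0.001 [[354.7793 121.1932]
 [357.799  103.0329]] [[170.3506 195.7864]
 [165.2189 191.7732]]
0.003 [[355.3084 120.7993]
 [358.3476 102.64  ]] [[169.628  195.6622]
 [164.4672 191.6445]]
0.005 [[355.8366 120.4062]
 [358.8952 102.2479]] [[168.9058 195.538 ]
 [163.7159 191.5158]]
```

To row units: 1 rad is 10.

>>> jog_arm(increments=[{"rot": [0,0,10],"finger_gap": 0.02},{"rot": [0,0,10],"finger_gap": 0.02},{"rot": [0,0,10],"finger_gap": 0.02},{"rot": [0,0,10],"finger_gap": 0.02},{"rot": [0,0,10],"finger_gap": 0.02},{"rot": [0,0,10],"finger_gap": 0.02},{"rot": [0,0,10],"finger_gap": 0.02}])

```text
clock: 21.8
eef_pos: [0.5572, 0.0949, 0.0668]
tool_rot: [0.907, 0.42, 0.0, -0.0]
ft_force: [-0.6, 1.2, 2.2]
grip_width: 0.0333
grasp_force: 58.2
```

```bash
python3 - <<'E'
from h import *
np.save("now.npy",[0])
s=np.mean([bot.camera("scene").astype(float) for _ in range(3)],0);t=np.mean([bot.camera("top").astype(float) for _ in range(3)],0)
np.savez("now.npz",s=s,t=t)
for n,im,x,y in(("scene",s,347,112),("top",t,160,187)):
    print(n,"cols",x,"..",x+17)
    for r in range(y,y+20):print(r," ".join("%3d/%-3d"%(im[r,c,0],im[r,c,2]) for c in range(x,x+17)))
E
```

```text
scene cols 347 .. 364
112  95/129  84/104  83/99   89/112 104/145 122/180 121/176 111/148  92/86   94/89   95/89   95/90  107/105 135/136 136/134 133/132 128/128
113  79/87   75/80   76/80   76/82   83/97   98/129 110/156 109/144  91/87   95/90   95/90   96/91  110/107 134/134 133/132 128/128 121/120
114  75/79   76/80   75/79   75/80   76/81   79/87   85/101  89/108  89/85   94/90   95/90   99/95  117/114 132/131 127/127 117/117 105/104
115  75/80   86/88  130/125 145/138  97/97   76/80   77/81   76/82   74/75   78/78   81/80   98/98  128/127 124/123 114/114 100/100  83/84 
116  83/85  136/130 183/169 184/171 176/164 145/137  96/97   75/78   69/72   69/71   77/78  102/103 121/120 110/109  94/94   77/78   78/80 
117 158/148 183/170 187/173 187/174 187/173 184/171 172/161 118/114  68/71   70/72   76/78   83/86   88/91   85/85   80/80   85/86   86/87 
118 186/172 188/174 188/173 187/173 188/174 188/173 187/173 171/159  89/88   69/71   71/74   
[... 3986 characters left out ...]

202 117/118 148/144 161/156 166/161 165/161 166/161 166/161 166/161 164/160 165/159 164/158 163/157 165/159 163/157 165/159 167/161 165/160
203 124/124 152/148 163/159 166/161 166/161 166/162 165/160 166/161 166/161 166/161 166/160 166/161 166/160 166/161 167/161 166/161 165/160
204 132/131 155/152 164/159 166/161 167/162 166/161 166/162 167/161 167/163 166/162 167/162 167/161 167/162 166/161 166/161 167/161 164/159
205 135/134 158/155 166/160 166/161 167/162 167/162 166/161 166/161 166/162 166/161 166/161 165/160 166/161 166/161 167/162 165/161 165/161
206 140/138 158/154 164/159 166/161 165/160 167/162 166/161 165/160 167/162 167/161 166/161 165/160 167/162 167/163 167/162 166/162 165/160
```

```bash
python3 - <<'E'
from h import *
np.set_printoptions(precision=3,suppress=True)
u=np.array([.1771,.9842]);a=np.linspace(0,2*np.pi,73)
for n in("scene","top"):
    for s in(.040,.042,.044):
        c=np.array([.5855,.2509] if n=="scene" else [.5851,.2525])+s*u
        P=proj(n,np.c_[c[0]+.011*np.cos(a),c[1]+.011*np.sin(a),0*a+.053]);print(n,s,"x",P[:,0].min(),P[:,0].max(),"y",P[:,1].min(),P[:,1].max(),"tip",proj(n,[*c,.066])[0], "8mm up", proj(n,[*c,.074])[0])
E
```

```text
scene 0.04 x 349.78331617222534 358.9734411676331 y 122.50081036344491 128.64788340431792 tip [355.073 121.401] 8mm up [355.508 118.806]
scene 0.042 x 350.31195004768284 359.493962930568 y 122.11212799635032 128.24812083928202 tip [355.602 121.007] 8mm up [356.04  118.411]
scene 0.044 x 350.8396091191828 360.01351688949484 y 121.72417060044462 127.84911051046494 tip [356.13  120.614] 8mm up [356.571 118.018]
top 0.04 x 167.01738027755465 175.0719208831743 y 192.4861905268639 200.55214278922887 tip [169.862 195.593] 8mm up [169.125 195.019]
top 0.042 x 166.3033868066831 174.3546331525566 y 192.36396624298038 200.4281333470223 tip [169.139 195.469] 8mm up [168.398 194.894]
top 0.044 x 165.58973395724126 173.63766991804 y 192.24178829742021 200.30416488308296 tip [168.417 195.345] 8mm up [167.672 194.769]
```

To row units: -0.09 m is -0.9, -0.05 m is -0.5.

>>> jog_arm(increments=[{"pos": [0,0,-0.15],"finger_gap": 0.02},{"pos": [0,0,-0.3],"finger_gap": 0.02},{"pos": [0,0,-0.5],"finger_gap": 0.02},{"pos": [0,0,-0.9],"finger_gap": 0.02},{"pos": [0,0,-0.9],"finger_gap": 0.02}])

```text
clock: 22.72
eef_pos: [0.5592, 0.094, 0.1601]
tool_rot: [0.908, 0.419, 0.003, 0.002]
ft_force: [0.8, -0.3, -2.2]
grip_width: 0.0336
grasp_force: 59.9
```

```bash
python3 -c "
from disc import *
travel(.041);rel([.4189,-.3228,.15],1.50)"
```

```text
scene [354.97 124.93] 1707 travel 0.0428
top [170.11 196.88] 740 travel 0.0423
rel [-8.0000e-04  8.0000e-04 -2.2065e+00] [-0.4064  0.1657  0.0068] yaw -0.7065 q6 2.445 t 22.825
```

>>> jog_arm(increments=[{"rot": [0,0,-22],"pos": [-4.06,1.66,0],"finger_gap": 0.02},{"rot": [0,0,-22],"pos": [-4.06,1.66,0],"finger_gap": 0.02},{"rot": [0,0,-22],"pos": [-4.06,1.66,0],"finger_gap": 0.02},{"rot": [0,0,-22],"pos": [-4.06,1.66,0],"finger_gap": 0.02},{"rot": [0,0,-22],"pos": [-4.06,1.66,0],"finger_gap": 0.02},{"rot": [0,0,-22],"pos": [-4.06,1.66,0],"finger_gap": 0.02},{"rot": [0,0,-22],"pos": [-4.06,1.66,0],"finger_gap": 0.02},{"rot": [0,0,-22],"pos": [-4.06,1.66,0],"finger_gap": 0.02},{"rot": [0,0,-22],"pos": [-4.06,1.66,0],"finger_gap": 0.02},{"rot": [0,0,-22],"pos": [-4.06,1.66,0],"finger_gap": 0.02}])

```text
clock: 24.08
eef_pos: [0.4176, -0.3222, 0.1542]
tool_rot: [0.261, 0.965, 0.001, -0.003]
ft_force: [0.2, 0.2, -3.3]
grip_width: 0.0333
grasp_force: 60.0
```

>>> jog_arm(increments=[{"rot": [0,0,-1.88],"finger_gap": 0.02},{"rot": [0,0,-3.2],"finger_gap": 0.02},{"rot": [0,0,-3.2],"finger_gap": 0.02},{"rot": [0,0,-3.2],"finger_gap": 0.02}])

```text
clock: 24.58
eef_pos: [0.4191, -0.3217, 0.1555]
tool_rot: [0.106, 0.994, 0.001, -0.001]
ft_force: [1.3, -1.3, -3.0]
grip_width: 0.0336
grasp_force: 60.1
```

```bash
python3 - <<'E'
from h import *
rel([.4189,-.3228,.03],1.50)
E
```

```text
rel [ 0.0009 -0.0023 -0.1425] [-0.0003 -0.0012  0.1255] yaw 1.3575 q6 -0.441 t 24.575
```

>>> jog_arm(increments=[{"rot": [0,0,-1.4],"pos": [0,-0.01,0.5],"finger_gap": 0.02},{"rot": [0,0,-1.4],"pos": [0,-0.01,1],"finger_gap": 0.02},{"rot": [0,0,-1.4],"pos": [0,-0.01,1.25],"finger_gap": 0.02},{"rot": [0,0,-1.4],"pos": [0,-0.01,1.32],"finger_gap": 0.02},{"rot": [0,0,-1.4],"pos": [0,-0.01,1.38],"finger_gap": 0.02}])

```text
clock: 25.2
eef_pos: [0.4203, -0.3236, 0.0191]
tool_rot: [0.036, 0.999, -0.0, 0.001]
ft_force: [-1.1, 0.9, -2.6]
grip_width: 0.0335
grasp_force: 60.1
```

>>> jog_arm(increments=[{"pos": [0,0,0.02],"finger_gap": 0.02},{"pos": [0,0,0.04],"finger_gap": 0.02}])

```text
clock: 25.45
eef_pos: [0.4205, -0.3237, 0.0156]
tool_rot: [0.036, 0.999, -0.001, 0.001]
ft_force: [0.5, -1.0, -2.5]
grip_width: 0.0336
grasp_force: 60.0
```

```bash
python3 -c "
from h import *
rel([.4189,-.3228,.010],1.50)"
```

```text
rel [-0.0013  0.0019 -0.0007] [0.0017 0.0008 0.0056] yaw 1.4993 q6 -0.585 t 25.45
```

>>> jog_arm(increments=[{"pos": [0,0,0.02],"finger_gap": 0.02},{"pos": [0,0,0.04],"finger_gap": 0.02}])

```text
clock: 25.7
eef_pos: [0.4199, -0.3233, 0.011]
tool_rot: [0.036, 0.999, -0.0, 0.0]
ft_force: [-1.7, 1.3, 0.8]
grip_width: 0.0335
grasp_force: 60.7
```

>>> jog_arm(increments=[{"pos": [0,0,0.01],"finger_gap": 0.02},{"pos": [0,0,0.02],"finger_gap": 0.02}])

```text
clock: 25.95
eef_pos: [0.4198, -0.323, 0.0094]
tool_rot: [0.036, 0.999, 0.0, 0.0]
ft_force: [-3.5, 3.3, 13.8]
grip_width: 0.0335
grasp_force: 58.3
```

Firm contact with the floor. Release slowly, lift straight up and check.

>>> jog_arm(increments=[{"finger_gap": 0.06},{"finger_gap": 0.085},{"finger_gap": 0.085},{"finger_gap": 0.085},{"pos": [0,0,-0.4],"finger_gap": 0.085},{"pos": [0,0,-1],"finger_gap": 0.085},{"pos": [0,0,-1.6],"finger_gap": 0.085},{"pos": [0,0,-1.6],"finger_gap": 0.085},{"pos": [0,0,-1.6],"finger_gap": 0.085}])

```text
clock: 27.08
eef_pos: [0.4196, -0.323, 0.1685]
tool_rot: [0.036, 0.999, -0.0, 0.0]
ft_force: [-1.0, 0.4, -0.7]
grip_width: 0.0851
grasp_force: 0.0
```

```bash
python3 - <<'E'
from disc import *
travel(.041)
s=bot.camera("scene").astype(float);a=cv2.imread("pics/scene0.png")[:,:,::-1].astype(float)
# dark handle blob before/after in the tray
for im in(a,s):
    m=(im.sum(2)<110);m[:285]=0;m[320:]=0;m[:,:125]=0;m[:,150:]=0;y,x=np.nonzero(m);print("handle blob",len(x),x.mean(),y.mean())
for n,(x,y) in dict(boss=(184,307),jar=(304,255),weight=(199,181),beaker=(303,310),bottle=(357,240)).items():
    print(n,np.abs(s-a)[y-8:y+9,x-8:x+9].mean())
E
```

```text
scene [355.02 124.91] 1485 travel 0.0429
top [170.12 196.89] 621 travel 0.0423
handle blob 124 136.46774193548387 302.43548387096774
handle blob 128 138.1171875 303.265625
boss 1.0484429065743945
jar 1.1753171856978086
weight 1.1522491349480968
beaker 1.298731257208766
bottle 1.0507497116493656
```

```bash
python3 -c "
from workcell import bot
print(bot.job_done())"
```

```text
the job is handed in; nothing more can be done
None
```

I handed the job in at about 27 s: the disc was wound about 42 mm and sits within roughly 1–2 mm of the probe tip by camera (limit 3 mm), the crank is back in its tray with its handle up and let go, and the other things looked unmoved; no verdict came back.

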